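# Bridge the soldering board on the matching sleeve

### The job

Set up the soldering stand for heating from below: of the three steel sleeves, take the one that is exactly as tall as the stand's fixed post, lifting it straight off the smaller sleeve nested inside it and leaving that one standing where it is, and stand it upright in the scribed circle. Then lay the honeycomb board gently across the post and the sleeve, honeycomb side up, centred and in line with the stand, so that it rests level. Leave everything else where it is and let go.

Things in the scene. Friction and masses are not known exactly. Their poses are not given: they have to be found in the camera images.
- sleeve_a: Plain steel sleeve (round tube, open at both ends) standing upright, outer diameter 50 mm, bore 44 mm, 64 mm tall; one of three look-alikes that differ only in height. Origin at the centre of its lower end, z up its axis. It stands loosely over inner_a.
- inner_a: Smaller steel sleeve nested upright inside sleeve_a: outer diameter 40 mm, bore 34 mm, 54 mm tall, so its rim lies below the outer one and is seen only from above; stands on the bench. Origin at the centre of its lower end. About 2 mm of play all round.
- sleeve_b: Plain steel sleeve (round tube, open at both ends) standing upright, outer diameter 50 mm, bore 44 mm, 76 mm tall; one of three look-alikes that differ only in height. Origin at the centre of its lower end, z up its axis. It stands loosely over inner_b.
- inner_b: Smaller steel sleeve nested upright inside sleeve_b: outer diameter 40 mm, bore 34 mm, 54 mm tall, so its rim lies below the outer one and is seen only from above; stands on the bench. Origin at the centre of its lower end. About 2 mm of play all round.
- sleeve_c: Plain steel sleeve (round tube, open at both ends) standing upright, outer diameter 50 mm, bore 44 mm, 88 mm tall; one of three look-alikes that differ only in height. Origin at the centre of its lower end, z up its axis. It stands loosely over inner_c.
- inner_c: Smaller steel sleeve nested upright inside sleeve_c: outer diameter 40 mm, bore 34 mm, 54 mm tall, so its rim lies below the outer one and is seen only from above; stands on the bench. Origin at the centre of its lower end. About 2 mm of play all round.
- stand: Fixed soldering stand: dark steel base plate 100 mm (its x) by 230 mm (its y), 8 mm thick, origin at the centre of the plate's underside. A steel post 50 mm in diameter and 76 mm tall above the plate is fixed at its y = -70 mm; a circle 66 mm across is scribed in white at its y = +70 mm.
- mark (a point): Centre of the scribed circle, on the plate's top face (8 mm above the bench).
- bridge (a point): Point midway between the post and the scribed circle, at the height of the post's top (84 mm above the bench); axes as the stand's.
- board: White ceramic honeycomb soldering board, a flat slab 60 mm (its x) by 190 mm (its y) by 18 mm thick, 0.25 kg, lying flat on the bench, perforated face up. Origin at the centre of its underside.
- jar: Amber glass jar with steel cap, 60 mm across, 85 mm tall, bystander; origin at the centre of its base.
- dish: Small white ceramic dish, 56 mm across, 16 mm tall, bystander; origin at the centre of its base.
- dapping_block: Steel doming cube, 60 mm, bystander; origin at the centre of its underside.
- hammer: Bench hammer 220 mm long lying flat, bystander.
- brush: Bench brush 180 mm long lying flat, bystander.
- pliers: Pliers, 160 mm long, red grips, lying flat, bystander.
Mind the look-alikes: they are no part of the job. What is shaped like the sleeve_b but purple is not meant. What is shaped like the board but turquoise is not meant.

How it is judged:
On the way, in this order (a step that is already met when the one before it is completed fails the run):
1. the matching sleeve has been lifted clear off its inner sleeve (z of sleeve_b in the frame of inner_b above 0.054 m), for 0.1 s.
2. the matching sleeve stands upright in the scribed circle (horizontal distance between sleeve_b and mark below 0.012 m and angle between sleeve_b's own z axis and vertical below 0.05 rad and z of sleeve_b in the frame of mark between -0.004 and 0.004 m and contact force between sleeve_b and the fingers below 0.1 N), for 0.2 s.
At the end, for the whole second after the job is handed in: sleeve_b upright on the plate within 12 mm of the circle's centre; board at rest on post and sleeve_b, honeycomb up, level within 0.04 rad, centre within 18 mm of midway, in line within 0.15 rad; every inner sleeve, other sleeve and bystander within 25 mm of its start, inner_b upright (horizontal distance between sleeve_b and mark below 0.012 m and angle between sleeve_b's own z axis and vertical below 0.05 rad and z of sleeve_b in the frame of mark between -0.004 and 0.004 m and horizontal distance between board and bridge below 0.018 m and angle between board's own z axis and vertical below 0.04 rad and angle between the y axis of board and the y axis of stand, either way round below 0.15 rad and contact force between board and sleeve_b above 0.2 N and contact force between board and stand above 0.2 N and linear speed of each of board, sleeve_b below 0.01 m/s and z of board in the frame of bridge between -0.005 and 0.005 m and distance of each of sleeve_a, sleeve_c, inner_a, inner_b, inner_c, jar, dish, dapping_block, hammer, brush, pliers from where it was at the start of the episode below 0.025 m and angle between inner_b's own z axis and vertical below 0.1 rad); the robot touches nothing.
It fails at once if an inner sleeve is carried off, dragged or tipped over (distance of any of inner_a, inner_b, inner_c from where it was at the start of the episode above 0.025 m or angle between any of inner_a, inner_b, inner_c's own z axis and vertical above 0.35 rad).
It fails at once if one of the other sleeves or a bystander is displaced by more than 25 mm (distance of any of sleeve_a, sleeve_c, jar, dish, dapping_block, hammer, brush, pliers from where it was at the start of the episode above 0.025 m).
It fails at once if the board is dropped or banged down (over 40 N on the post or the sleeve) (contact force between board and stand above 40 N or contact force between board and sleeve_b above 40 N).
It also fails if it takes over 56 s, if anything falls off the work surface, if the arm or the gripper's body presses on something with over 40 N, if the wrist force passes 120 N, or if a joint passes its speed limit or range.

### The arm

A 7-joint arm with a two-finger parallel gripper is mounted at the origin on the work surface. World frame = base frame: x ahead of the robot, y to its left, z up, the work surface at z = 0. Lengths are in m, angles in rad, forces in N, time in s.
With the tool pointing down it reaches from about 0.4 to 0.85 m from the base axis. Payload 4.5 kg.
Tool frame: the origin (TCP) lies at the very end of the fingers, on their centre line; the grasp point (between the pads) lies 19 mm behind it (tcp_to_grasp is the z of the grasp point in the tool frame, in m); z points along the fingers, y is the line along which they close (so a half turn about z gives the same grasp; the last joint's range is limited). The gripper opens to 88 mm and grips with 3 to 60 N. Pads are 18 mm wide; open, the fingers measure 123 mm over their backs; the gripper's body (75 mm by 187 mm) begins 45 mm behind the grasp point.
Start: joints at [1.268, 0.689, -0.195, 1.565, 0.157, 0.902, -0.215], TCP at [0.207, -0.59, 0.199] pointing down, gripper open.
Joint ranges: [-3.01, 3.01], [-0.46, 2.08], [-1.47, 1.51], [0.13, 2.56], [-1, 4.14], [0.04, 2.09], [-2.66, 2.66]. Speed limits (rad/s): [2.57, 2.57, 3.14, 3.14, 3.14, 3.14, 3.14].

### API

Orientations are given as a unit quaternion [x, y, z, w].
In Python, from plant import * gives the robot as it stands. The module is installed in compiled form; this text tells all that it offers.
- The arm moves only by the shell command python3 -m jog 'ROWS' [OPENING] [FORCE]. ROWS is JSON, a list that holds one entry, the list of rows, each a list of 6 numbers: the shift along the tool's x, y, z in m, then the turn, a rotation vector about the tool's x, y, z in rad. In form: [[[dx, dy, dz, ax, ay, az], ...]]. A call has 1 to 12 rows; each row shifts and turns the commanded pose from where the row before left it, along the tool's axes as they then stand; what a row does not reach is not made up. A row lasts 1/8 s, in which the tool goes at most 62.5 mm and 10.7 degrees, less where a joint would pass 70% of its speed; a pose out of reach is approached as far as the arm can. A call with a gripper value outside its range is refused whole. OPENING is the finger opening in m, from 0 to 0.0881, set as the call begins (- or left out, the last holds). The fingers move at their own pace and stop on an object; FORCE is the grip in N (left out, the last holds). Time passes only in rows, so rows that do not move let the fingers close. It gives the time, the measured TCP pose, the force, the opening and the grip force at its end, in the units of the state.
- get_state(): the state, without advancing time (a new reading comes with each control period).
- snapshot(name): name is "scene" or "top" or "wrist"; returns a dict with "frame" (384x512x3 uint8, red, green, blue), "mtx" (3x3 intrinsics, pixels), "xyz" and "orientation" of the camera in the world; the wrist camera has in their place "mount" (4x4, takes a point from camera to tool coordinates, whose origin is the TCP and whose axes are the flange's). Camera axes: x right, y down, z forward; pixel columns grow to the right and rows downward; lengths in m; the calibration is good to about 2 mm. A picture is of the moment at which its call begins: read the wrist's pose just before it. There is no depth.
- finish_job(): hands the job in; it is judged then, once.
The state is a dict: "clock": time; "q": joint angles; "qd": joint speeds; "joint_torque": joint torques, N m; "tool_pos": TCP position; "eef_rot": TCP orientation; "contact_force": force on the tool from outside, world axes, zero at the start; "moment": the same for the moment, N m; "opening": opening from 0.0 (shut) to 1.0 (fully open); "finger_force": force on a finger pad.
Only numpy, scipy, OpenCV 4.12 (cv2) and the standard library are available. Lean on these libraries where they do the work, as an engineer would, in place of code of your own. Each camera call takes 0.05 s, during which the arm holds its last target. There are 200 camera calls.

## Working session

There is one attempt and no reset: what is moved stays moved. The work goes in short steps, Python scripts to look and compute and a shell command to move; the robot and the scene stay as the last step left them, time stands still between calls to the robot, and variables do not carry over. Pictures are saved under pics/ and viewed, at most 10 in all, crops included, and the job is handed in when it is done.

```bash
mkdir -p pics
cat > h.py <<'E'
from plant import *
import numpy as np, cv2, pickle
from scipy.spatial.transform import Rotation as R
def save(n,f):
    s=snapshot(n); pickle.dump(s,open(f'pics/{f}.pkl','wb')); cv2.imwrite(f'pics/{f}.png',s['frame'][:,:,::-1]); return s
def world(f,uv,z):
    s=pickle.load(open(f'pics/{f}.pkl','rb')); K=np.array(s['mtx'])
    o=np.array(s['orientation']); M=R.from_quat(o).as_matrix() if o.size==4 else o
    d=M@np.linalg.inv(K)@np.array([uv[0],uv[1],1.]); c=np.array(s['xyz']); return c+d*(z-c[2])/d[2]
E
python3 - <<'E'
from h import *
a=save('top','t0');b=save('scene','s0')
print(a['xyz'],a['orientation'],a['mtx'],b['xyz'],get_state())
im=np.hstack([cv2.imread('pics/t0.png'),cv2.imread('pics/s0.png')])
cv2.imwrite('pics/t0big.png',cv2.resize(cv2.imread('pics/t0.png'),(800,600),interpolation=cv2.INTER_CUBIC))
E
```

```text
[0.25313838 0.04259419 1.49877173] [ 0.7092164  -0.70006305  0.0644297  -0.05265589] [[458.96131892   0.         253.08729569]
 [  0.         458.96131892 188.66157178]
 [  0.           0.           1.        ]] [1.17711362 0.51533262 0.87758783] {'clock': 0.1, 'q': array([ 1.26777679,  0.68988824, -0.19454272,  1.56626011,  0.15732752,
        0.90252353, -0.21507459]), 'qd': array([ 5.02031941e-06, -1.13603878e-03, -7.49503021e-04, -1.34570459e-03,
        2.73797967e-04,  2.24532960e-04,  1.26389568e-03]), 'joint_torque': array([-2.48332675e-03, -5.28500533e+01, -1.27135098e+00, -1.53837329e+01,
       -5.25804050e-02,  2.04840639e-03,  6.31932403e-05]), 'tool_pos': array([ 0.20629561, -0.58928157,  0.19859294]), 'eef_rot': array([ 9.85840580e-01,  1.67683160e-01, -2.07456534e-04, -8.15792838e-04]), 'contact_force': array([-0.03070036,  0.0391578 , -0.37035189]), 'moment': array([-0.01920261,  0.01731591,  0.03313914]), 'finger_force': 0.0, 'opening': 0.9968346794158693}
```

View pics/t0big.png

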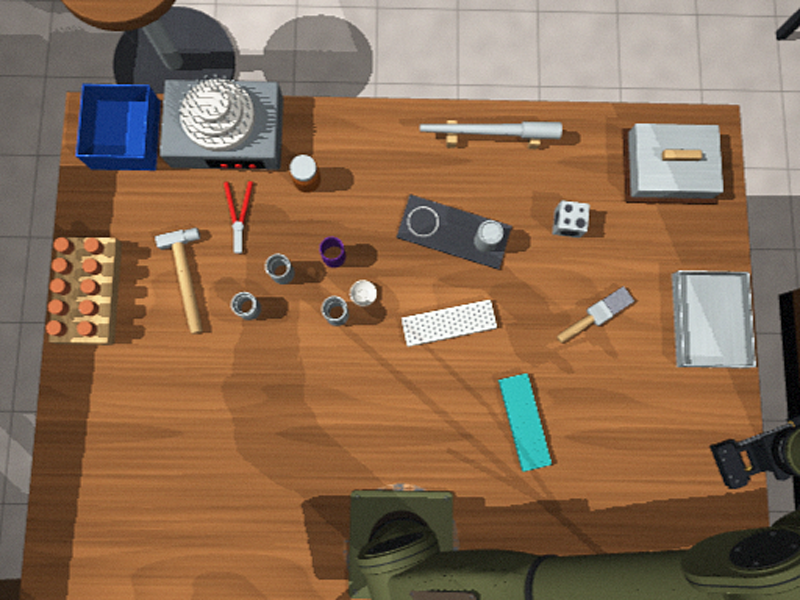

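View pics/s0.png

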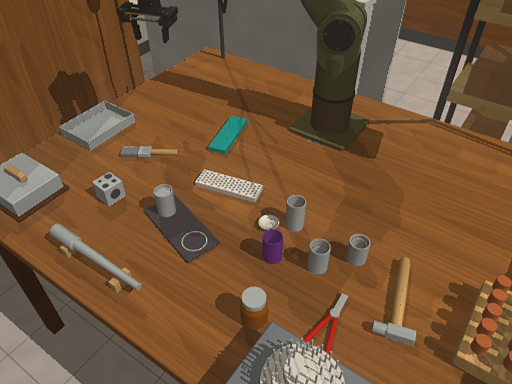

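The grey sleeves in the top picture are at (334,310), (278,266) and (244,305), in 800-px coordinates. In the scene picture they are at (296,212), which is tall, then (318,256) and (358,249). The purple one (332,252 top) is not meant. The middle-height sleeve looks like scene (318,256) = top (278,266). I'll confirm that in an enlarged crop.

Run:
```python
from h import *
t=cv2.imread('pics/t0.png');s=cv2.imread('pics/s0.png')
A=cv2.resize(s[180:280,250:380],None,fx=6,fy=6,interpolation=cv2.INTER_CUBIC);cv2.imwrite('pics/c1.png',A)
B=cv2.resize(t[115:235,140:340],None,fx=4,fy=4,interpolation=cv2.INTER_CUBIC);cv2.imwrite('pics/c2.png',B)
```

```text
(no output)
```

View pics/c1.png

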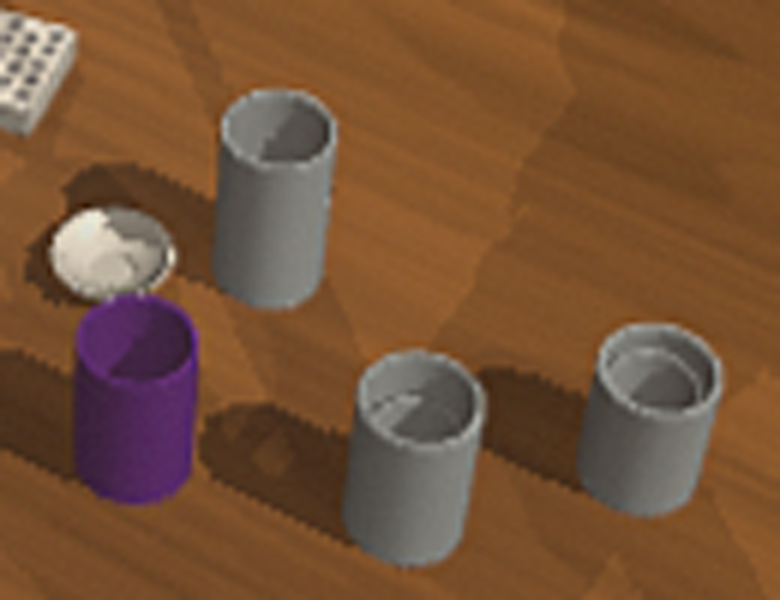

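View pics/c2.png

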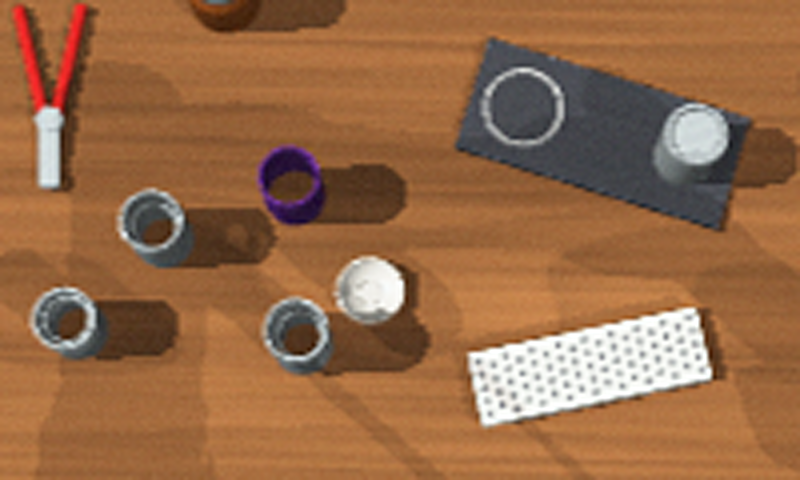

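Crop 1 confirms three visibly different heights: C tallest at (275,200), B medium at (415,455), A shortest at (650,420). In the top crop, B has its rim at (153,220), the circle is at (523,107), the post top at (701,134), and the board corners run from (470,353) to (713,379).

Run:
```python
from h import *
c=lambda u,v:(140+(u+.5)/4-.5,115+(v+.5)/4-.5)
w=lambda u,v,z:world('t0',c(u,v),z)[:2].round(4)
for n,u,v,z in [('B',153,220,.076),('A',64,319,.064),('C',297,335,.088),('purple',290,184,.076),('dish',370,289,.016),('circ',523,107,.008),('post',701,134,.084)]: print(n,w(u,v,z))
print('Bscene',world('s0',(250+(421.5)/6-.5,180+398.5/6-.5),.076))
P=[w(u,v,.018) for u,v in [(470,353),(695,308),(713,379),(483,426)]];print(P,np.mean(P,0))
for i in range(4):
  d=P[(i+1)%4]-P[i];print(np.linalg.norm(d),np.degrees(np.arctan2(d[1],d[0])))
d=w(523,107,.008)-w(701,134,.084);print(np.linalg.norm(d),np.degrees(np.arctan2(d[1],d[0])))
s=get_state();print(R.from_quat(s['eef_rot']).as_matrix().round(3)); print(snapshot('wrist')['mount'])
```

```text
B [0.5488 0.2583]
A [0.4707 0.327 ]
C [0.457  0.1417]
purple [0.5796 0.1511]
dish [0.5063 0.088 ]
circ [ 0.6644 -0.037 ]
post [ 0.6236 -0.1747]
Bscene [0.5466247  0.25647882 0.076     ]
[array([0.4543, 0.0056]), array([ 0.4941, -0.1783]), array([ 0.4358, -0.1924]), array([ 0.395 , -0.0055])] [ 0.4448  -0.09265]
0.18815751380160184 -77.78826951931144
0.059980830271012385 -166.40394997800126
0.1913014636640295 102.31440028178717
0.060329926238973604 10.602153256687373
0.14361730397135294 73.49563861824501
[[ 0.944  0.331 -0.001]
 [ 0.331 -0.944  0.002]
 [-0.    -0.002 -1.   ]]
[[ 1.11016670e-03 -9.60910193e-01 -2.76858030e-01  7.12532870e-02]
 [ 9.99999198e-01  8.98100664e-04  8.92774270e-04  1.27196890e-05]
 [-6.09229516e-04 -2.76858799e-01  9.60910420e-01 -1.85563326e-01]
 [ 0.00000000e+00  0.00000000e+00  0.00000000e+00  1.00000000e+00]]
```

```bash
cat >> h.py <<'E'
def to(x,y,z,ydir):
    "remaining shift in current tool axes, and turn about tool z, so the closing line points ydir deg"
    s=get_state(); M=R.from_quat(s['eef_rot']).as_matrix(); d=M.T@(np.array([x,y,z])-s['tool_pos'])
    cur=np.degrees(np.arctan2(M[1,1],M[0,1])); t=(ydir-cur+90)%180-90
    tilt=R.from_quat(s['eef_rot']).inv().apply([0,0,-1])
    print('shift',d.round(4),'az',round(-np.radians(t),4),'cur y',round(cur,1),'tilt',tilt.round(4),'t',s['clock'],'pos',s['tool_pos'].round(4),'F',s['contact_force'].round(2),'op',round(s['opening']*.0881,4),s['finger_force'],'q7',s['q'][6].round(2))
E
python3 -m jog '[[[0.0574,-0.0027,0,0,0,-0.093],[0.0574,-0.0027,0,0,0,-0.093],[0.0574,-0.0027,0,0,0,-0.093],[0.0574,-0.0027,0,0,0,-0.093],[0.0574,-0.0027,0,0,0,-0.093],[0.0574,-0.0027,0,0,0,-0.093],[0.0574,-0.0027,0,0,0,-0.093],[0.0574,-0.0027,0,0,0,-0.093],[0.0574,-0.0027,0,0,0,-0.093]]]' 0.088 25
python3 -c "
from h import *
to(.548,.257,.17,25)"
```

```text
clock: 1.27
tool_pos: [0.573, -0.2437, 0.199]
eef_rot: [0.832, 0.555, -0.0, -0.0]
contact_force: [-0.1, 0.2, -0.2]
opening: 1.001
finger_force: 0.0
shift [ 0.4527 -0.2154  0.029 ] az -0.8305 cur y -22.6 tilt [1.e-04 1.e-04 1.e+00] t 1.275 pos [ 0.573  -0.2437  0.199 ] F [-0.07  0.22 -0.17] op 0.0882 0.0 q7 -0.34
```

```bash
python3 -m jog '[[[0.0565,-0.0027,0,0,0,-0.093],[0.0565,-0.0027,0,0,0,-0.093],[0.0565,-0.0027,0,0,0,-0.093],[0.0565,-0.0027,0,0,0,-0.093],[0.0565,-0.0027,0,0,0,-0.093],[0.0565,-0.0027,0,0,0,-0.093],[0.0565,-0.0027,0,0,0,-0.093],[0.0565,-0.0027,0,0,0,-0.093],[0.0565,-0.0027,0,0,0,-0.093],[0,-0.01,0,0,0,0],[0,0,0,0,0,0]]]'
python3 -c "
from h import *
to(.548,.257,.17,25)
save('wrist','w1')"
```

```text
clock: 2.65
tool_pos: [0.5515, 0.2436, 0.199]
eef_rot: [0.536, 0.844, -0.001, 0.0]
contact_force: [0.3, -0.9, 0.3]
opening: 1.001
finger_force: 0.0
shift [0.0137 0.0026 0.0289] az 0.0034 cur y 25.2 tilt [0.0017 0.0014 1.    ] t 2.65 pos [0.5515 0.2436 0.199 ] F [ 0.32 -0.91  0.28] op 0.0882 0.0 q7 -0.46
```

View pics/w1.png

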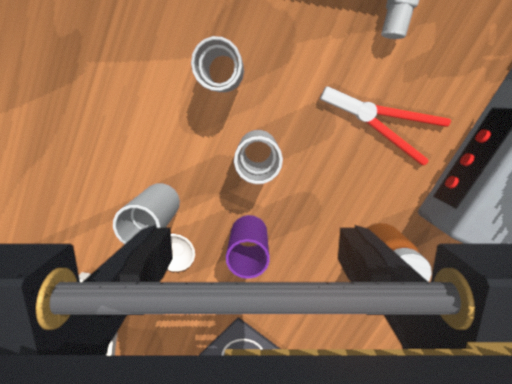

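The wrist view shows sleeve B's rim centred at about (258,161), with the purple one at (247,257) and A at (218,62).

```bash
cat >> h.py <<'E'
def wpt(f,uv,z,st=None):
    s=pickle.load(open(f'pics/{f}.pkl','rb')); st=st or get_state(); M=R.from_quat(st['eef_rot']).as_matrix(); T=np.array(s['mount'])
    c=M@T[:3,3]+st['tool_pos']; d=M@T[:3,:3]@np.linalg.inv(np.array(s['mtx']))@np.array([uv[0],uv[1],1.]); return c+d*(z-c[2])/d[2]
E
python3 -c "
from h import *
print(wpt('w1',(258,161),.076),wpt('w1',(218,65),.064))
to(.5475,.257,.05,25)"
```

```text
[0.54999375 0.25564304 0.076     ] [0.4746046  0.32338477 0.064     ]
shift [0.0153 0.0017 0.1489] az 0.0014 cur y 25.1 tilt [2.e-03 8.e-04 1.e+00] t 2.7 pos [0.5525 0.2428 0.199 ] F [0.34 0.26 0.65] op 0.0883 0.0 q7 -0.46
```

```bash
python3 -m jog '[[[0.014,0.003,0.03,0,0,0],[0,0,0.04,0,0,0],[0,0,0.035,0,0,0],[0,0,0.025,0,0,0],[0,0,0.017,0,0,0],[0,0,0.01,0,0,0],[0,0,0,0,0,0]]]'
python3 -c "
from h import *
to(.549,.2565,.042,25)"
```

```text
clock: 3.58
tool_pos: [0.5488, 0.2583, 0.0421]
eef_rot: [0.536, 0.844, -0.0, 0.0]
contact_force: [0.3, 0.1, 0.2]
opening: 0.997
finger_force: 0.0
shift [-0.0017 -0.0006  0.0001] az 0.003 cur y 25.2 tilt [4.e-04 3.e-04 1.e+00] t 3.575 pos [0.5488 0.2583 0.0421] F [0.26 0.12 0.17] op 0.0879 0.0 q7 -0.61
```

```bash
python3 -m jog '[[[-0.0015,0,0,0,0,0],[0,0,0,0,0,0],[0,0,0,0,0,0],[0,0,0,0,0,0],[0,0,0,0,0,0],[0,0,0,0,0,0]]]' 0.04 30
python3 -m jog '[[[0,0,0,0,0,0],[0,0,-0.005,0,0,0],[0,0,-0.01,0,0,0],[0,0,-0.02,0,0,0],[0,0,-0.03,0,0,0],[0,0,-0.03,0,0,0],[0,0,-0.03,0,0,0],[0,0,-0.02,0,0,0],[0,0,0,0,0,0]]]'
python3 -c "
from h import *
to(.6644,-.037,.19,-16.5)
save('scene','s2');save('wrist','w2')
a=cv2.imread('pics/s2.png')[150:300,220:400];b=cv2.imread('pics/w2.png')
cv2.imwrite('pics/m2.png',np.hstack([cv2.resize(a,(400,333)),cv2.resize(b,(400,333))]))"
```

```text
clock: 4.32
tool_pos: [0.5492, 0.2574, 0.0423]
eef_rot: [0.536, 0.844, -0.0, 0.0]
contact_force: [-0.0, -0.8, 0.1]
opening: 0.455
finger_force: 0.0
clock: 5.45
tool_pos: [0.5502, 0.2582, 0.1894]
eef_rot: [0.536, 0.844, 0.002, 0.001]
contact_force: [0.6, 0.6, -0.3]
opening: 0.455
finger_force: 0.0
shift [-0.3158 -0.0224 -0.0008] az 0.7278 cur y 25.2 tilt [-4.0e-04 -4.1e-03  1.0e+00] t 5.45 pos [0.5502 0.2582 0.1894] F [ 0.56  0.6  -0.35] op 0.0401 0.0 q7 -0.49
```

View pics/m2.png

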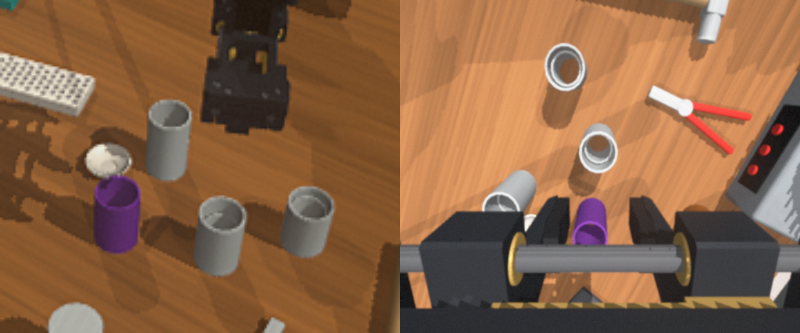

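The sleeve was not gripped: the fingers went to 40 mm unopposed, and all three sleeves still stand in place, with B at (220,235) in the left picture. I'll check numerically where the TCP projects against where the fingers appear.

Run:
```python
from h import *
s=pickle.load(open('pics/s2.pkl','rb'));st=get_state()
M=R.from_quat(s['orientation']).as_matrix();K=np.array(s['mtx'])
def pr(p): c=K@M.T@(np.array(p)-s['xyz']);return (c[:2]/c[2])
T=st['tool_pos'];Rt=R.from_quat(st['eef_rot']).as_matrix()
f=lambda p:((pr(p)-[220,150])/[.45,.45]).round(0)
print('tcp',f(T),'tips',f(T+Rt@[0,.02,0]),f(T+Rt@[0,-.02,0]),'body',f(T+Rt@[0,.09,-.064]),f(T+Rt@[0,-.09,-.064]),'Btop',f([.549,.257,.076]))
w=pickle.load(open('pics/w2.pkl','rb'));m=np.array(w['mount']);c=np.linalg.inv(m)
for p in ([0,.02,0],[0,-.02,0],[0,0,0]):
  q=np.array(w['mtx'])@(c@[*p,1])[:3];print('wrist',q[:2]/q[2]*[400/512,333/384]+[400,0])
q=np.array(w['mtx'])@(c@np.linalg.inv(np.block([[Rt,T[:,None]],[np.zeros((1,3)),1]]))@[.549,.257,.076,1])[:3];print('B',q[:2]/q[2]*[400/512,333/384]+[400,0],T)
```

```text
tcp [232. 142.] tips [231. 157.] [233. 127.] body [234. 165.] [244.  33.] Btop [221. 215.]
wrist [623.03388379 187.14971563]
wrist [575.2280844  187.11368123]
wrist [599.13404386 187.13170074]
B [599.0594087  152.52247064] [0.5490136  0.25702575 0.18708196]
```

Run:
```python
from h import *
save('wrist','w3')
a=cv2.imread('pics/w2.png')[130:330,130:380];cv2.imwrite('pics/m3.png',cv2.resize(a,None,fx=3,fy=3,interpolation=cv2.INTER_CUBIC))
print(pickle.load(open('pics/w2.pkl','rb'))['mtx'])
```

```text
[[303.1257197    0.         254.87346431]
 [  0.         303.1257197  189.7521065 ]
 [  0.           0.           1.        ]]
```

View pics/m3.png

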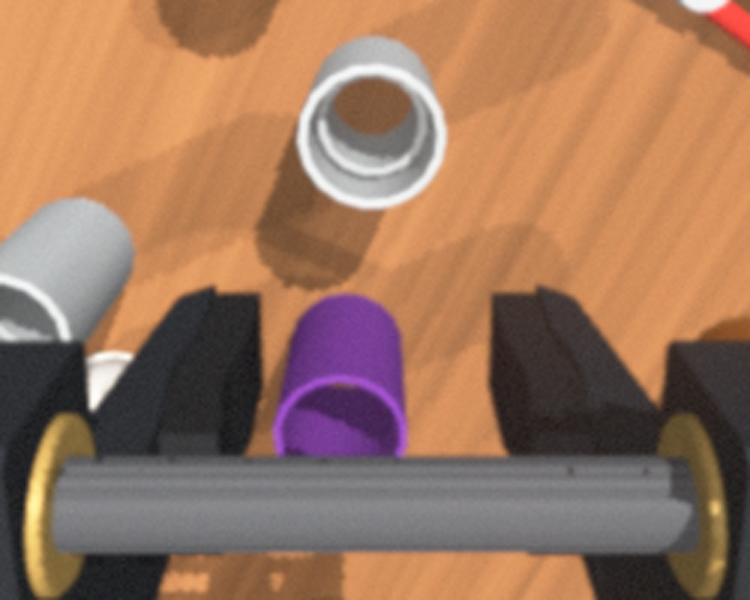

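The crop settles it. The fingertip edges, at crop (260,295) and (490,295), fit a 40 mm opening only if the real tips end about 40 mm above the reported TCP. At reported z = 0.042 they therefore closed above the rim. I'll go lower in steps and watch the force.

```bash
python3 -m jog '[[[0,0,0.03,0,0,0],[0,0,0.03,0,0,0],[0,0,0.03,0,0,0],[0,0,0.02,0,0,0],[0,0,0.01,0,0,0],[0,0,0,0,0,0]]]' 0.088 30
python3 -c "
from h import *
to(.549,.2565,.02,25)"
python3 -m jog '[[[0,0,0.02,0,0,0],[0,0,0.015,0,0,0],[0,0,0.01,0,0,0],[0,0,0,0,0,0]]]'
python3 -c "
from h import *
to(.549,.2565,.02,25)"
```

```text
clock: 6.35
tool_pos: [0.5486, 0.2571, 0.0664]
eef_rot: [0.536, 0.844, -0.001, -0.0]
contact_force: [0.3, 0.3, -0.2]
opening: 1.0
finger_force: 0.0
shift [-0.0007  0.0002  0.0464] az 0.0039 cur y 25.2 tilt [2.0e-04 1.9e-03 1.0e+00] t 6.35 pos [0.5486 0.2571 0.0664] F [ 0.31  0.28 -0.19] op 0.0881 0.0 q7 -0.59
clock: 6.85
tool_pos: [0.5486, 0.257, 0.0213]
eef_rot: [0.536, 0.844, -0.001, -0.0]
contact_force: [0.1, 0.7, -0.4]
opening: 0.999
finger_force: 0.0
shift [-0.0007  0.0001  0.0013] az 0.0039 cur y 25.2 tilt [3.0e-04 1.8e-03 1.0e+00] t 6.85 pos [0.5486 0.257  0.0213] F [ 0.14  0.71 -0.45] op 0.088 0.0 q7 -0.63
```

```bash
python3 -m jog '[[[0,0,0.005,0,0,0],[0,0,0.003,0,0,0],[0,0,0,0,0,0]]]'
python3 -m jog '[[[0,0,0,0,0,0],[0,0,0,0,0,0],[0,0,0,0,0,0],[0,0,0,0,0,0],[0,0,0,0,0,0],[0,0,0,0,0,0]]]' 0.04 30
python3 -c "
from h import *
to(.549,.2565,.02,25)
save('wrist','w4')
a=cv2.imread('pics/w4.png')[100:300,130:380];cv2.imwrite('pics/m4.png',cv2.resize(a,None,fx=3,fy=3,interpolation=cv2.INTER_CUBIC))"
```

```text
clock: 7.22
tool_pos: [0.5492, 0.2574, 0.0143]
eef_rot: [0.536, 0.844, -0.0, 0.0]
contact_force: [-0.5, 0.8, 0.4]
opening: 1.001
finger_force: 0.0
clock: 7.98
tool_pos: [0.5491, 0.2573, 0.0143]
eef_rot: [0.536, 0.844, -0.0, 0.0]
contact_force: [-1.2, -0.2, 1.3]
opening: 0.555
finger_force: 30.0
shift [-0.0007 -0.0004 -0.0057] az 0.0037 cur y 25.2 tilt [2.e-04 3.e-04 1.e+00] t 7.975 pos [0.5491 0.2573 0.0143] F [-1.21 -0.24  1.27] op 0.0489 29.98283126609749 q7 -0.64
```

Gripped at 30 N, opening about 49 mm. Now I'll lift straight up.

```bash
python3 -m jog '[[[0,0,-0.005,0,0,0],[0,0,-0.01,0,0,0],[0,0,-0.015,0,0,0],[0,0,-0.02,0,0,0],[0,0,-0.025,0,0,0],[0,0,-0.025,0,0,0],[0,0,-0.02,0,0,0],[0,0,-0.01,0,0,0],[0,0,0,0,0,0]]]'
python3 -c "
from h import *
to(.6644,-.037,.16,-2)
save('wrist','w5')
a=cv2.imread('pics/w5.png')[100:300,130:380];cv2.imwrite('pics/m5.png',cv2.resize(a,None,fx=3,fy=3,interpolation=cv2.INTER_CUBIC))"
```

```text
clock: 9.15
tool_pos: [0.5496, 0.2576, 0.1453]
eef_rot: [0.536, 0.844, 0.001, 0.0]
contact_force: [-0.8, -0.3, -2.9]
opening: 0.552
finger_force: 30.0
shift [-0.3154 -0.0216 -0.0147] az 0.4748 cur y 25.2 tilt [ 0.     -0.0017  1.    ] t 9.15 pos [0.5496 0.2576 0.1453] F [-0.77 -0.27 -2.92] op 0.0486 29.985652433533687 q7 -0.53
```

View pics/m5.png

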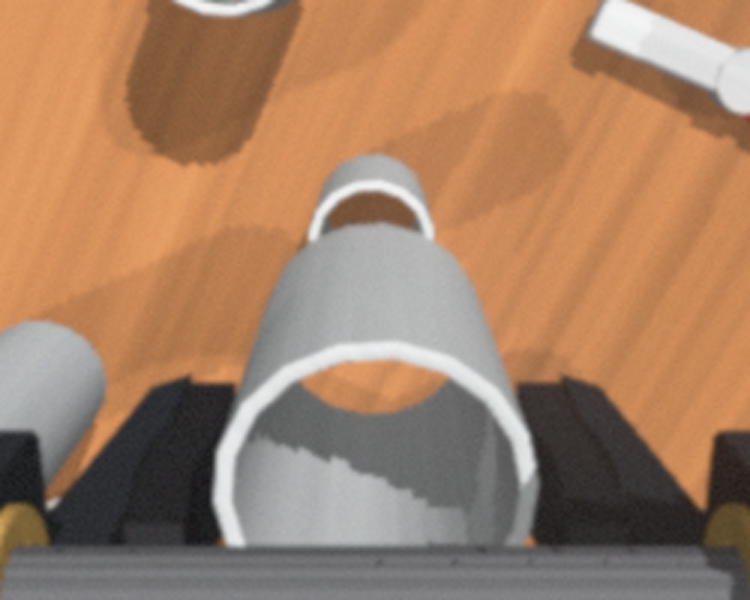

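Sleeve B is in the gripper and centred, with its rim front edge at (376,342). Inner_b still stands at (370,215). Next, over to the circle.

```bash
python3 -m jog '[[[-0.025,-0.002,0,0,0,0],[-0.045,-0.003,0,0,0,0],[-0.05,-0.0035,0,0,0,0],[-0.05,-0.0035,0,0,0,0],[-0.05,-0.0035,0,0,0,0],[-0.05,-0.003,0,0,0,0],[-0.03,-0.002,0,0,0,0],[-0.015,-0.001,0,0,0,0],[0,0,0,0,0,0.115],[0,0,0,0,0,0.115],[0,0,0,0,0,0]]]'
python3 -c "
from h import *
to(.664,-.0375,.0243,12)"
```

```text
clock: 10.58
tool_pos: [0.6634, -0.0351, 0.1439]
eef_rot: [0.628, 0.778, -0.0, -0.001]
contact_force: [-0.2, 0.2, -2.2]
opening: 0.55
finger_force: 30.0
shift [-0.0026  0.0002  0.1196] az 0.004 cur y 12.2 tilt [-7.e-04  1.e-03  1.e+00] t 10.575 pos [ 0.6634 -0.0351  0.1439] F [-0.24  0.23 -2.16] op 0.0485 29.986206537141697 q7 -0.19
```

```bash
python3 -m jog '[[[-0.0025,0,0.02,0,0,0],[0,0,0.03,0,0,0],[0,0,0.03,0,0,0],[0,0,0.02,0,0,0],[0,0,0.012,0,0,0],[0,0,0.004,0,0,0],[0,0,0,0,0,0],[0,0,0,0,0,0]]]'
python3 -c "
from h import *
to(.664,-.0375,.0223,12)
save('scene','s6');save('wrist','w6')
a=cv2.imread('pics/s6.png')[150:290,120:300];b=cv2.imread('pics/w6.png')
cv2.imwrite('pics/m6.png',np.hstack([cv2.resize(a,(400,311),interpolation=cv2.INTER_CUBIC),cv2.resize(b,(400,311))]))"
```

```text
clock: 11.58
tool_pos: [0.6653, -0.0391, 0.0293]
eef_rot: [0.629, 0.777, 0.001, 0.001]
contact_force: [0.3, 1.1, -2.2]
opening: 0.553
finger_force: 30.0
shift [ 0.0019 -0.001   0.007 ] az 0.0005 cur y 12.0 tilt [ 3.0e-04 -1.9e-03  1.0e+00] t 11.575 pos [ 0.6653 -0.0391  0.0293] F [ 0.28  1.06 -2.17] op 0.0487 29.985499000176787 q7 -0.26
```

View pics/m6.png

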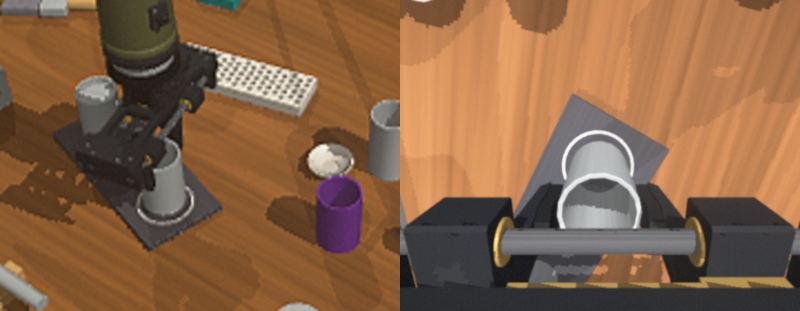

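The sleeve sits concentric in the circle in both halves: scene (163,205), wrist (598,165). I'll lower the last 7 mm.

```bash
python3 -m jog '[[[0.001,0,0.003,0,0,0],[0,0,0.002,0,0,0],[0,0,0.001,0,0,0],[0,0,0.001,0,0,0],[0,0,0,0,0,0]]]'
python3 -c "
from h import *
to(.664,-.0375,.0223,12)"
```

```text
clock: 12.3
tool_pos: [0.6641, -0.0382, 0.0223]
eef_rot: [0.629, 0.777, -0.0, 0.0]
contact_force: [-3.3, -0.9, 5.7]
opening: 0.554
finger_force: 30.0
shift [0.0007 0.     0.    ] az 0.0005 cur y 12.0 tilt [4.e-04 2.e-04 1.e+00] t 12.3 pos [ 0.6641 -0.0382  0.0223] F [-3.27 -0.89  5.68] op 0.0488 29.988932855048915 q7 -0.27
```

```bash
python3 -m jog '[[[0,0,0,0,0,0],[0,0,0,0,0,0],[0,0,0,0,0,0],[0,0,0,0,0,0],[0,0,0,0,0,0],[0,0,0,0,0,0]]]' 0.088
python3 -m jog '[[[0,0,-0.01,0,0,0],[0,0,-0.03,0,0,0],[0,0,-0.04,0,0,0],[0,0,-0.04,0,0,0],[0,0,-0.03,0,0,0],[0,0,0,0,0,0]]]'
python3 -c "
from h import *
to(.4448,-.0927,.1,12)
save('top','t7');save('wrist','w7')
a=cv2.imread('pics/t7.png')[120:220,240:340];b=cv2.imread('pics/w7.png')
cv2.imwrite('pics/m7.png',np.hstack([cv2.resize(a,(400,400),interpolation=cv2.INTER_CUBIC),cv2.resize(b,(400,300))[:, :] if 0 else cv2.copyMakeBorder(cv2.resize(b,(400,300)),0,100,0,0,0)]))"
```

```text
clock: 13.05
tool_pos: [0.6643, -0.0382, 0.0213]
eef_rot: [0.629, 0.777, -0.0, 0.0]
contact_force: [0.4, -0.2, -0.2]
opening: 0.996
finger_force: 0.0
clock: 13.8
tool_pos: [0.6663, -0.0378, 0.1748]
eef_rot: [0.629, 0.777, 0.002, 0.002]
contact_force: [-0.4, -1.0, 0.5]
opening: 1.001
finger_force: 0.0
shift [-0.0075 -0.2286  0.0734] az 0.0003 cur y 12.0 tilt [ 9.0e-04 -6.2e-03  1.0e+00] t 13.8 pos [ 0.6663 -0.0378  0.1748] F [-0.43 -1.    0.53] op 0.0882 0.0 q7 -0.17
```

View pics/m7.png

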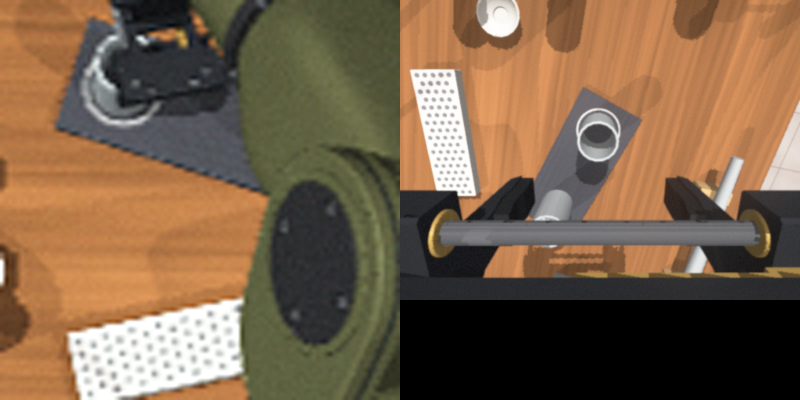

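Views are used up. The sleeve stands in the circle: wrist half, rim (598,140) and circle (599,128). The board's corners are at (411,70), (460,69), (479,193) and (436,195). I'll compute those positions now.

Run:
```python
from h import *
g=lambda u,v,z:wpt('w7',((u-400+.5)*1.28-.5,(v+.5)*1.28-.5),z)[:2]
print('rim',g(598.5,140,.084),'circ',g(598.5,127,.008))
P=[g(u,v,.018) for u,v in[(411,70),(460,69),(479,193),(436,195)]]
print(np.round(P,4),np.mean(P,0))
to(.4448,-.0927,.1,12)
# board in top pic by colour
t=cv2.imread('pics/t0.png');h=cv2.cvtColor(t,cv2.COLOR_BGR2HSV)
m=((h[:,:,1]<60)&(h[:,:,2]>150)).astype(np.uint8); m[:190]=0;m[225:]=0;m[:,:254]=0;m[:,325:]=0
m=cv2.morphologyEx(m,cv2.MORPH_CLOSE,np.ones((5,5)));r=cv2.minAreaRect(cv2.findNonZero(m));print(r)
c=world('t0',r[0],.018);bx=[world('t0',p,.018)[:2] for p in cv2.boxPoints(r)];print(c,np.round(bx,4))
for i in range(2):
  d=bx[i+1]-bx[i];print(np.linalg.norm(d),np.degrees(np.arctan2(d[1],d[0])))
```

```text
rim [ 0.66291913 -0.03613828] circ [ 0.6626636  -0.03539111]
[[ 0.3967 -0.01  ]
 [ 0.4617  0.0053]
 [ 0.5002 -0.1761]
 [ 0.4341 -0.1938]] [ 0.44819129 -0.09364805]
shift [-0.0074 -0.2256  0.0713] az 0.0006 cur y 12.0 tilt [4.e-04 3.e-04 1.e+00] t 13.9 pos [ 0.6639 -0.0384  0.1713] F [-0.14  0.69  0.41] op 0.0878 0.0 q7 -0.17
((286.8554992675781, 206.18833923339844), (18.7469539642334, 58.764488220214844), 78.11134338378906)
[ 0.44481865 -0.09130504  0.018     ] [[ 0.4537  0.0087]
 [ 0.4963 -0.1793]
 [ 0.436  -0.1913]
 [ 0.394  -0.0044]]
0.19280985287564295 -77.22708598840532
0.06150893835313824 -168.76915123533
```

```bash
python3 -m jog '[[[-0.0015,-0.04,0,0,0,0],[-0.0015,-0.055,0,0,0,0],[-0.002,-0.055,0,0,0,0],[-0.0015,-0.045,0,0,0,0],[0,-0.0245,0.02,0,0,-0.005],[0,-0.005,0.05,0,0,0],[0,0,0.05,0,0,0],[0,0,0.04,0,0,0],[0,0,0,0,0,0]]]'
python3 -c "
from h import *
to(.445,-.092,-.028,12.3)"
```

```text
clock: 15.02
tool_pos: [0.4432, -0.0911, 0.0088]
eef_rot: [0.627, 0.779, -0.003, -0.003]
contact_force: [-0.2, 0.9, 0.9]
opening: 0.997
finger_force: 0.0
shift [-0.0013  0.0018  0.0368] az 0.002 cur y 12.4 tilt [-8.0e-04  7.4e-03  1.0e+00] t 15.025 pos [ 0.4432 -0.0911  0.0088] F [-0.24  0.86  0.9 ] op 0.0879 0.0 q7 -0.51
```

```bash
python3 -m jog '[[[-0.0013,0.0018,0.015,0,0,0],[0,0,0.01,0,0,0],[0,0,0,0,0,0]]]'
python3 -c "
from h import *
to(.445,-.092,-.028,12.3)"
python3 -m jog '[[[0,0,0.007,0,0,0],[0,0,0.004,0,0,0],[0,0,0,0,0,0]]]'
python3 -c "
from h import *
to(.445,-.092,-.028,12.3)"
```

```text
clock: 15.4
tool_pos: [0.448, -0.0923, -0.0134]
eef_rot: [0.627, 0.779, -0.0, -0.0]
contact_force: [-0.0, -0.4, 0.6]
opening: 0.996
finger_force: 0.0
shift [ 0.0009 -0.0029  0.0146] az 0.0005 cur y 12.3 tilt [1.e-04 2.e-04 1.e+00] t 15.4 pos [ 0.448  -0.0923 -0.0134] F [-0.   -0.4   0.55] op 0.0878 0.0 q7 -0.55
clock: 15.78
tool_pos: [0.4483, -0.0924, -0.0241]
eef_rot: [0.627, 0.779, 0.0, 0.0]
contact_force: [-0.3, -0.2, -0.0]
opening: 1.001
finger_force: 0.0
shift [ 0.0011 -0.0031  0.0039] az 0.001 cur y 12.4 tilt [ 2.e-04 -7.e-04  1.e+00] t 15.775 pos [ 0.4483 -0.0924 -0.0241] F [-0.31 -0.17 -0.02] op 0.0882 0.0 q7 -0.85
```

```bash
python3 -m jog '[[[0.001,-0.003,0.003,0,0,0],[0,0,0.003,0,0,0],[0,0,0,0,0,0]]]'
python3 -c "
from h import *
to(.445,-.092,-.028,12.3);print(get_state()['q'].round(2))"
python3 -m jog '[[[0,0,0.003,0,0,0],[0,0,0,0,0,0]]]'
python3 -c "
from h import *
to(.445,-.092,-.028,12.3);print(get_state()['q'].round(2))"
```

```text
clock: 16.15
tool_pos: [0.4459, -0.0923, -0.0296]
eef_rot: [0.627, 0.779, -0.0, 0.0]
contact_force: [1.0, 0.1, 0.9]
opening: 0.997
finger_force: 0.0
shift [ 0.0005 -0.0008 -0.0016] az 0.0005 cur y 12.3 tilt [ 8.e-04 -5.e-04  1.e+00] t 16.15 pos [ 0.4459 -0.0923 -0.0296] F [1.   0.08 0.87] op 0.0878 0.0 q7 -1.27
[ 0.14  0.93 -0.05  2.21  1.59  0.04 -1.27]
clock: 16.4
tool_pos: [0.4457, -0.0923, -0.0327]
eef_rot: [0.627, 0.779, 0.0, 0.0]
contact_force: [-0.2, -0.3, 0.4]
opening: 1.0
finger_force: 0.0
shift [ 0.0005 -0.0007 -0.0047] az -0.0005 cur y 12.3 tilt [ 2.e-04 -3.e-04  1.e+00] t 16.4 pos [ 0.4457 -0.0923 -0.0327] F [-0.18 -0.33  0.4 ] op 0.0881 0.0 q7 -1.28
[ 0.17  0.94 -0.11  2.21  1.6   0.09 -1.28]
```

```bash
python3 -m jog '[[[0,0,0.002,0,0,0],[0,0,0,0,0,0]]]'
python3 -m jog '[[[0,0,0,0,0,0],[0,0,0,0,0,0],[0,0,0,0,0,0],[0,0,0,0,0,0],[0,0,0,0,0,0]]]' 0.05 35
python3 -c "
from h import *
to(.445,-.092,-.028,12.3);print(get_state()['q'].round(2))"
```

```text
clock: 16.65
tool_pos: [0.4456, -0.0922, -0.035]
eef_rot: [0.627, 0.779, -0.0, 0.0]
contact_force: [0.9, 0.1, 0.3]
opening: 0.998
finger_force: 0.0
clock: 17.27
tool_pos: [0.4455, -0.0922, -0.035]
eef_rot: [0.627, 0.779, -0.0, 0.0]
contact_force: [-0.3, 0.1, 0.3]
opening: 0.678
finger_force: 35.0
shift [ 0.0003 -0.0004 -0.007 ] az 0.0004 cur y 12.3 tilt [5.e-04 4.e-04 1.e+00] t 17.275 pos [ 0.4455 -0.0922 -0.035 ] F [-0.33  0.12  0.25] op 0.0598 34.99811589717865 q7 -1.3
[ 0.18  0.95 -0.13  2.2   1.62  0.1  -1.3 ]
```

The board is gripped at 59.8 mm. I'll lift it.

```bash
python3 -m jog '[[[0,0,-0.004,0,0,0],[0,0,-0.006,0,0,0],[0,0,-0.01,0,0,0],[0,0,-0.02,0,0,0],[0,0,-0.03,0,0,0],[0,0,-0.035,0,0,0],[0,0,-0.03,0,0,0],[0,0,-0.015,0,0,0],[0,0,0,0,0,0]]]'
python3 -c "
from h import *
to(.6438,-.106,.115,-16.4);print(get_state()['q'].round(2))
s=snapshot('wrist');pickle.dump(s,open('pics/w8.pkl','wb'));t=s['frame'];h=cv2.cvtColor(t,cv2.COLOR_RGB2HSV)
m=((h[:,:,1]<50)&(h[:,:,2]>150));ys,xs=np.where(m);print(m.sum(),[(y,np.where(m[y])[0].min(),np.where(m[y])[0].max(),m[y].sum()) for y in range(0,384,16) if m[y].sum()>5])"
```

```text
clock: 18.4
tool_pos: [0.446, -0.0925, 0.1156]
eef_rot: [0.627, 0.779, 0.0, 0.001]
contact_force: [0.6, -0.4, -3.0]
opening: 0.678
finger_force: 35.0
shift [-0.0553  0.1904  0.0009] az 0.5004 cur y 12.3 tilt [ 0.0011 -0.0014  1.    ] t 18.4 pos [ 0.446  -0.0925  0.1156] F [ 0.63 -0.39 -3.03] op 0.0597 34.99614715576172 q7 -0.5
[ 0.5   0.69 -0.64  2.13  0.78  0.57 -0.5 ]
29697 [(0, np.int64(347), np.int64(401), np.int64(55)), (16, np.int64(346), np.int64(390), np.int64(45)), (64, np.int64(181), np.int64(327), np.int64(79)), (80, np.int64(182), np.int64(326), np.int64(145)), (96, np.int64(183), np.int64(324), np.int64(85)), (112, np.int64(184), np.int64(324), np.int64(141)), (128, np.int64(185), np.int64(323), np.int64(91)), (144, np.int64(186), np.int64(506), np.int64(105)), (160, np.int64(188), np.int64(455), np.int64(137)), (176, np.int64(189), np.int64(450), np.int64(75)), (192, np.int64(190), np.int64(319), np.int64(91)), (208, np.int64(191), np.int64(318), np.int64(128)), (224, np.int64(192), np.int64(317), np.int64(90)), (240, np.int64(193), np.int64(317), np.int64(75)), (256, np.int64(194), np.int64(315), np.int64(117)), (272, np.int64(195), np.int64(314), np.int64(120)), (320, np.int64(198), np.int64(311), np.int64(61)), (336, np.int64(199), np.int64(310), np.int64(61))]
```

Run:
```python
from h import *
s=pickle.load(open('pics/w8.pkl','rb'));t=s['frame'];h=cv2.cvtColor(t,cv2.COLOR_RGB2HSV)
m=((h[:,:,1]<60)&(h[:,:,2]>130));print([(y,m[y,180:330].sum()) for y in range(40,66,2)])
T=np.array(s['mount']);K=np.array(s['mtx'])
for Z in(-.053,-.045,-.06):
  for v in(50,54,58,62):
    d=T[:3,:3]@np.linalg.inv(K)@[255,v,1];p=T[:3,3]+d*(Z-T[2,3])/d[2];print(Z,v,p.round(4))
```

```text
[(40, np.int64(0)), (42, np.int64(0)), (44, np.int64(0)), (46, np.int64(0)), (48, np.int64(0)), (50, np.int64(147)), (52, np.int64(149)), (54, np.int64(149)), (56, np.int64(148)), (58, np.int64(147)), (60, np.int64(147)), (62, np.int64(147)), (64, np.int64(147))]
-0.053 50 [ 0.0915 -0.0001 -0.053 ]
-0.053 54 [ 0.09   -0.0001 -0.053 ]
-0.053 58 [ 0.0885 -0.0001 -0.053 ]
-0.053 62 [ 0.087  -0.0001 -0.053 ]
-0.045 50 [ 0.0927 -0.0001 -0.045 ]
-0.045 54 [ 0.0911 -0.0001 -0.045 ]
-0.045 58 [ 0.0896 -0.0001 -0.045 ]
-0.045 62 [ 0.088  -0.0001 -0.045 ]
-0.06 50 [ 0.0905 -0.0001 -0.06  ]
-0.06 54 [ 0.089  -0.0001 -0.06  ]
-0.06 58 [ 0.0876 -0.0001 -0.06  ]
-0.06 62 [ 0.0862 -0.0001 -0.06  ]
```

```bash
python3 -m jog '[[[-0.006,0.02,0,0,0,0],[-0.01,0.036,0,0,0,0],[-0.012,0.044,0,0,0,0],[-0.012,0.044,0,0,0,0],[-0.008,0.03,0,0,0,0],[-0.004,0.016,0,0,0,0.1],[0,0,0,0,0,0.15],[0,0,0,0,0,0.15],[0,0,0,0,0,0.1],[0,0,0,0,0,0],[0,0,0,0,0,0]]]'
python3 -c "
from h import *
to(.6446,-.103,.059,-16.4)"
```

```text
clock: 19.82
tool_pos: [0.6418, -0.1023, 0.1139]
eef_rot: [0.8, 0.6, -0.001, -0.0]
contact_force: [-0.3, -0.3, -3.2]
opening: 0.675
finger_force: 35.0
shift [0.0002 0.003  0.0549] az 0.0034 cur y -16.2 tilt [0.0013 0.0014 1.    ] t 19.825 pos [ 0.6418 -0.1023  0.1139] F [-0.31 -0.29 -3.15] op 0.0594 34.99621510505676 q7 -0.67
```

Down to about 8 mm above the post first, then a position check.

```bash
python3 -m jog '[[[0,0.003,0.01,0,0,0.003],[0,0,0.02,0,0,0],[0,0,0.015,0,0,0],[0,0,0.007,0,0,0],[0,0,0.003,0,0,0],[0,0,0,0,0,0]]]'
python3 -c "
from h import *
to(.6446,-.103,.049,-16.4)
s=save('top','t9');t=cv2.cvtColor(s['frame'],cv2.COLOR_RGB2HSV)
s=save('scene','s9');M=R.from_quat(s['orientation']).as_matrix();K=np.array(s['mtx'])
def pr(p): c=K@M.T@(np.array(p)-s['xyz']);return (c[:2]/c[2]).round(1)
# outline of board in scene picture against prediction
h=cv2.cvtColor(s['frame'],cv2.COLOR_RGB2HSV);m=((h[:,:,1]<50)&(h[:,:,2]>170)).astype(np.uint8);m[:130]=0;m[260:]=0;m[:,:110]=0;m[:,250:]=0
n,l,st,c=cv2.connectedComponentsWithStats(cv2.morphologyEx(m,cv2.MORPH_CLOSE,np.ones((3,3))));print([(list(map(int,a)),b.round(0)) for a,b in zip(st,c) if a[4]>60][1:])
a=np.radians(73.6);y=np.array([np.cos(a),np.sin(a)]);x=np.array([y[1],-y[0]]);b=np.array([.6438,-.106])
z=get_state()['tool_pos'][2]+.035
print([pr([*(b+x*i*.03+y*j*.095),z+.018]) for i,j in((1,1),(1,-1),(-1,-1),(-1,1))])"
```

```text
clock: 20.58
tool_pos: [0.6455, -0.1032, 0.0601]
eef_rot: [0.801, 0.598, 0.0, 0.0]
contact_force: [0.5, 0.1, -2.9]
opening: 0.674
finger_force: 35.0
shift [-0.0001 -0.0009  0.0111] az -0.0016 cur y -16.5 tilt [ 3.e-04 -5.e-04  1.e+00] t 20.575 pos [ 0.6455 -0.1032  0.0601] F [ 0.5   0.13 -2.88] op 0.0594 34.99630630016327 q7 -0.71
[([138, 146, 12, 8, 73], array([144., 150.])), ([166, 190, 40, 39, 852], array([185., 208.]))]
[array([184.9, 224.4]), array([146.1, 182.4]), array([166.1, 172.9]), array([206. , 212.9])]
```

```bash
python3 -m jog '[[[0,0,0.004,0,0,0],[0,0,0.003,0,0,0],[0,0,0.0015,0,0,0],[0,0,0.001,0,0,0],[0,0,0,0,0,0]]]'
python3 -m jog '[[[0,0,0.0007,0,0,0],[0,0,0,0,0,0],[0,0,0,0,0,0]]]'
python3 -c "
from h import *
to(.6446,-.103,.049,-16.4)"
```

```text
clock: 21.3
tool_pos: [0.6452, -0.1033, 0.0504]
eef_rot: [0.801, 0.598, -0.0, 0.0]
contact_force: [-0.5, 0.7, -2.6]
opening: 0.676
finger_force: 35.0
clock: 21.68
tool_pos: [0.6453, -0.1033, 0.0498]
eef_rot: [0.801, 0.598, -0.0, 0.0]
contact_force: [-1.1, 0.6, -2.6]
opening: 0.677
finger_force: 35.0
shift [ 0.0001 -0.0007  0.0008] az -0.0018 cur y -16.5 tilt [ 5.e-04 -2.e-04  1.e+00] t 21.675 pos [ 0.6453 -0.1033  0.0498] F [-1.07  0.61 -2.59] op 0.0597 34.99620079994202 q7 -0.71
```

```bash
python3 -m jog '[[[0,0,0.0006,0,0,0],[0,0,0,0,0,0],[0,0,0,0,0,0]]]'
python3 -m jog '[[[0,0,0.0005,0,0,0],[0,0,0,0,0,0],[0,0,0,0,0,0]]]'
```

```text
clock: 22.05
tool_pos: [0.6452, -0.1033, 0.0492]
eef_rot: [0.801, 0.598, -0.0, 0.0]
contact_force: [-0.3, -0.3, -1.8]
opening: 0.681
finger_force: 35.0
clock: 22.42
tool_pos: [0.6452, -0.1033, 0.049]
eef_rot: [0.801, 0.598, -0.0, 0.0]
contact_force: [-2.0, 0.5, 3.5]
opening: 0.675
finger_force: 35.0
```

Contact. I'll ease the grip, open, and go up.

```bash
python3 -m jog '[[[0,0,0,0,0,0],[0,0,0,0,0,0],[0,0,0,0,0,0]]]' 0.05 4
python3 -m jog '[[[0,0,0,0,0,0],[0,0,0,0,0,0],[0,0,0,0,0,0],[0,0,0,0,0,0]]]' 0.088 4
python3 -m jog '[[[0,0,-0.01,0,0,0],[0,0,-0.02,0,0,0],[0,0,-0.03,0,0,0],[0,0,-0.04,0,0,0],[0,0,-0.04,0,0,0],[0,0,-0.02,0,0,0],[0,0,0,0,0,0],[0,0,0,0,0,0]]]'
python3 - <<'E'
from h import *
to(.6446,-.103,.049,-16.4)
s=save('wrist','w10');t=s['frame'];h=cv2.cvtColor(t,cv2.COLOR_RGB2HSV)
m=((h[:,:,1]<60)&(h[:,:,2]>130));L=[]
for y in range(60,300,8):
  r=m[y,120:390]; i=np.where(r)[0]
  if len(i)>20: L.append((y,int(i.min()+120),int(i.max()+120)))
print(L)
E
```

```text
clock: 22.8
tool_pos: [0.6453, -0.1033, 0.049]
eef_rot: [0.801, 0.598, -0.0, 0.0]
contact_force: [-1.8, -0.5, 5.6]
opening: 0.683
finger_force: 4.0
clock: 23.3
tool_pos: [0.6453, -0.1032, 0.0485]
eef_rot: [0.801, 0.598, -0.0, 0.0]
contact_force: [-0.5, -0.4, -0.2]
opening: 0.997
finger_force: 0.0
clock: 24.3
tool_pos: [0.6447, -0.1034, 0.2083]
eef_rot: [0.801, 0.598, -0.001, 0.0]
contact_force: [-0.3, 0.3, -1.0]
opening: 0.997
finger_force: 0.0
shift [ 0.0005 -0.      0.1593] az -0.0017 cur y -16.5 tilt [1.1e-03 7.0e-04 1.0e+00] t 24.3 pos [ 0.6447 -0.1034  0.2083] F [-0.34  0.34 -0.98] op 0.0878 0.0 q7 -0.6
[(84, 222, 288), (92, 222, 288), (100, 222, 288), (108, 222, 288), (116, 223, 288), (124, 223, 288), (132, 223, 287), (140, 223, 287), (148, 224, 287), (156, 224, 286), (164, 224, 286), (172, 224, 286), (180, 225, 286), (188, 225, 286), (196, 225, 285), (204, 225, 285), (212, 226, 285), (220, 226, 285), (228, 226, 284), (236, 227, 284), (244, 228, 285), (252, 228, 284), (260, 228, 283)]
```

The board lies level. Its width in the picture matches a level slab at 84 mm at both ends, it is in line with the stand, and its centre is within about 2 mm of midway. The gripper is clear, so I'm handing in.

```bash
python3 -c "
from h import *
print(finish_job())"
```

```text
the job is handed in; nothing more can be done
None
```

Sleeve B stands in the scribed circle and the board rests level and honeycomb side up across it and the post; the job is handed in, the verdict was not shown, and an earlier first grasp closed above the rim and moved nothing visible.

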